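Refit the knob of the shop radio and hold it pressed

ROBOT

A 7-joint arm with a two-finger parallel gripper is mounted at the origin on the work surface. World frame = base frame: x ahead of the robot, y to its left, z up, the work surface at z = 0. Lengths are in m, angles in rad, forces in N, time in s.
With the tool pointing down it reaches from about 0.425 to 0.975 m from the base axis. Payload 16.7 kg.
Tool frame: the origin (TCP) lies at the very end of the fingers, on their centre line; the grasp point (between the pads) lies 19 mm behind it (hold_point_z is the distance from the TCP to the grasp point, in m); z points along the fingers, y is the line along which they close (so a half turn about z gives the same grasp; the last joint's range is limited). The gripper opens to 85 mm and grips with 20 to 120 N. Pads are 22 mm wide; open, the fingers measure 114 mm over their backs; the gripper's body (76 mm by 85 mm) begins 54 mm behind the grasp point. The pads swing forward as they close: fully open they stand 13 mm farther back than shut.
Start: joints at [-1.308, 0.426, 0.074, 1.606, -0.034, 1.111, -0.067], TCP at [0.271, 0.618, 0.231] pointing down, gripper open.
Joint ranges: [-2.85, 2.85], [-0.5, 2.14], [-1.23, 1.37], [0.21, 2.46], [-1.02, 4.16], [0.16, 2.05], [-2.73, 2.73]. Speed limits (rad/s): [1.89, 1.89, 2.39, 2.39, 3.01, 3.01, 3.01].

INTERFACE

Orientations are given as a unit quaternion [x, y, z, w].
In Python, from workcell import * gives the robot as it stands.
- The arm moves only by the shell command python3 -m pendant 'ROWS' [FORCE]. ROWS is JSON, a list of rows, each a list of 3 entries, a list of its own where there are three numbers: the shift along the tool's x, y, z in mm, then the turn, a rotation vector about the tool's x, y, z in rad, then the closure in counts, from 0 (fully open) to 255 (shut). In form: [[[tx, ty, tz], [ax, ay, az], gripper], ...]. A call has 1 to 8 rows; each row is the pose to reach, as a shift and turn from the pose commanded when the call began, along the tool's axes at that moment; what a row does not reach only later rows make up. A row lasts 1/8 s, in which the tool goes at most 62.5 mm and 10.7 degrees, less where a joint would pass 70% of its speed; a pose out of reach is approached as far as the arm can. A call with a gripper value outside its range is refused whole. The fingers move at their own pace and stop on an object; FORCE is the grip in N (left out, the last holds). Time passes only in rows, so rows that repeat a pose let the fingers close. It gives the time, the measured TCP pose, the force, the opening and the grip force at its end, in the units of the state.
- sense(): the state, without advancing time (a new reading comes with each control period).
- capture(name): name is "scene" or "top" or "wrist"; returns a dict with "pixels" (400x640x3 uint8, blue, green, red), "z_map" (400x640 float32, m along the optical axis (not along the pixel's ray), 0 where there is no reading), "fx", "fy", "cx", "cy" (pixels), "eye" and "attitude" of the camera in the world; the wrist camera has in their place "T_tool_cam" (4x4, takes a point from camera to tool coordinates, whose origin is the TCP and whose axes are the flange's). Camera axes: x right, y down, z forward; pixel columns grow to the right and rows downward; lengths in m; the calibration is good to about 2 mm. A picture is of the moment at which its call begins: read the wrist's pose just before it.
- job_done(): hands the job in; it is judged then, once.
The state is a dict: "t": time; "q": joint angles; "joint_velocities": joint speeds; "tau": joint torques, N m; "tool_pos": TCP position; "eef_rot": TCP orientation; "ft_force": force on the tool from outside, world axes, zero at the start; "wrist_torque": the same for the moment, N m; "grip_width": finger opening in m; "grasp_force": force on a finger pad.
Only numpy, scipy, OpenCV 4.12 (cv2) and the standard library are available. Lean on these libraries where they do the work, as an engineer would, in place of code of your own. Each camera call takes 0.05 s, during which the arm holds its last target. There are 200 camera calls.

TASK

The big knob has come off the radio on the shop counter. Pick it up, turn it so that the flat in its hole matches the flat of the D-shaped shaft on the radio's top (the orange pointers then agree), push it fully home on the shaft, and then press it right down against the spring under it, as one does to switch the radio on. Finish while still holding the knob pressed down with the gripper - do not let go - and leave the other things on the counter where they stand.

Things in the scene. Friction and masses are not known exactly. Their poses are not given: they have to be found in the camera images.
- knob_center (a point): The loose knob, black with a grey grip bar, 44 mm tall, standing hole-down on the counter; point on its axis, 22 mm above its underside, z up. Round base, diameter 50, 20 tall; on it a grip bar 14 wide (knob's y), 48 long (x), 24 tall: grip its upright sides. An orange stripe on the bar's top and end marks the knob's +x. Mass about 60 g.
- knob_hole (a point): Centre of the mouth of the knob's hole, on its axis in its underside, axes as the knob's. The hole goes 17 mm deep, is 18 mm in diameter and has a flat 4.5 mm from the axis on the +x side, under the orange stripe.
- shaft_top (a point): Top centre of the white D-shaped shaft on the radio's top, z up. Diameter 16 mm, 15 mm tall, top rim chamfered 1.5 mm; its flat, 3.5 mm from the axis, is on the +x side. The knob enters when turned to within about 8 degrees, with 1 mm of room all round. When it is home, knob_center is 7 mm above this point.
- disc (a point): Centre of the upper face of the black disc (diameter 64 mm) at the shaft's foot, axes as the shaft's; an orange line on it points to +x, the flat's side. The knob is home when its underside lies on it. Shaft and disc turn and sink together; they turn only stiffly (about 0.12 N m).
- radio: The radio, cream with a wooden top, fixed: 150 mm (x) by 270 mm (y), 85 mm tall, origin under its centre. The shaft stands at x 0, y -60 mm; the disc's face 9 mm above the top.
- press (a joint): How far shaft and disc are pressed down into the radio, in m: 0 at rest, 0.005 at the hard stop. A spring pushes back with 4 N at the start and 9 N at the stop; it springs up as soon as it is let go. Counts as pressed right down from 0.0035.
- gift_box: Bystander, loose, to be left alone: kraft gift box with red ribbon bands, 55 mm square, 50 mm tall; origin under its centre.
- candle_tin: Bystander, loose, to be left alone: brass candle tin, 58 mm in diameter, 48 mm tall; origin under its centre.
- mug: Bystander, loose, to be left alone: white mug, 76 mm in diameter, 85 mm tall; origin under its centre.
- ribbon_spool: Bystander, loose, to be left alone: red ribbon spool, 64 mm in diameter, 32 mm tall; origin under its centre.
- oil_bottle: Bystander, loose, to be left alone: amber bottle, 38 mm in diameter, 85 mm tall; origin under its centre.
- bird_figure: Bystander, loose, to be left alone: blue ceramic bird, 48 mm wide, 58 mm tall; origin under its centre.
Not all that is in view belongs to the job. What is shaped like the part that bears knob_center but purple or turquoise is not meant.

How it is judged:
By the outcome, as a careful person would: the job done as asked, in the order asked, and still so for the second after the job is handed in, while the arm keeps its last pose, push and grip.
It also fails if it takes over 37 s, if anything falls off the work surface, if the arm or the gripper's body presses on something with over 40 N, if the wrist force passes 120 N, or if a joint passes its speed limit or range.

## Working session

There is one attempt and no reset: what is moved stays moved. The work goes in short steps, Python scripts to look and compute and a shell command to move; the robot and the scene stay as the last step left them, time stands still between calls to the robot, and variables do not carry over. Pictures are saved under pics/ and viewed, at most 10 in all, crops included, and the job is handed in when it is done.

```bash
ls; mkdir -p pics
cat > h.py <<'E'
from workcell import *
import numpy as np, cv2
from scipy.spatial.transform import Rotation as R
def cam(name):
    s=sense(); c=capture(name)
    if "T_tool_cam" in c:
        T=np.eye(4);T[:3,:3]=R.from_quat(s["eef_rot"]).as_matrix();T[:3,3]=s["tool_pos"];T=T@np.array(c["T_tool_cam"])
    else:
        T=np.eye(4);a=np.array(c["attitude"]);T[:3,:3]=a if a.shape==(3,3) else R.from_quat(a).as_matrix();T[:3,3]=c["eye"]
    c["T"]=T;return c
def ray(c,u,v,z):
    d=c["T"][:3,:3]@np.array([(u-c["cx"])/c["fx"],(v-c["cy"])/c["fy"],1]);e=c["T"][:3,3]
    return e+d*(z-e[2])/d[2]
def cloud(c):
    v,u=np.mgrid[0:400,0:640];z=c["z_map"]
    p=np.stack([(u-c["cx"])/c["fx"]*z,(v-c["cy"])/c["fy"]*z,z],-1)
    return p@c["T"][:3,:3].T+c["T"][:3,3]
E
python3 - <<'E'
from h import *
for n in("scene","top"):
    c=cam(n);cv2.imwrite(f"pics/{n}.png",c["pixels"]);np.savez(f"{n}.npz",**c);print(n,c["T"].round(3).tolist(),c["fx"])
s=sense();print(s)
E
```

```text
pics
scene [[0.749, 0.461, -0.477, 1.086], [0.663, -0.542, 0.517, -0.602], [-0.02, -0.703, -0.711, 0.974], [0.0, 0.0, 0.0, 1.0]] 488.304357705499
top [[0.003, -0.987, 0.161, 0.35], [-1.0, -0.006, -0.016, 0.037], [0.017, -0.161, -0.987, 1.152], [0.0, 0.0, 0.0, 1.0]] 455.72656821840883
{'t': 0.1, 'q': array([-1.30751864,  0.42668253,  0.07385505,  1.60656336, -0.03407146,
        1.11081098, -0.06712117]), 'joint_velocities': array([-0.00194448, -0.00158888, -0.00036679, -0.00099521, -0.00199047,
        0.00092487,  0.00130346]), 'tau': array([ 8.21420486e-03, -9.51525450e+01,  3.77136737e+00, -4.64412117e+01,
        1.96241378e-02,  6.33789707e-03,  8.27490294e-05]), 'tool_pos': array([0.27066022, 0.61793991, 0.23066299]), 'eef_rot': array([ 2.04947539e-01,  9.78772774e-01, -5.98766931e-04, -6.80484271e-05]), 'ft_force': array([-1.08021014, -0.19259941,  0.50248045]), 'wrist_torque': array([ 0.00401916, -0.00142103,  0.01391237]), 'grasp_force': 0.0, 'grip_width': 0.08539034655583698}
```

View pics/top.png

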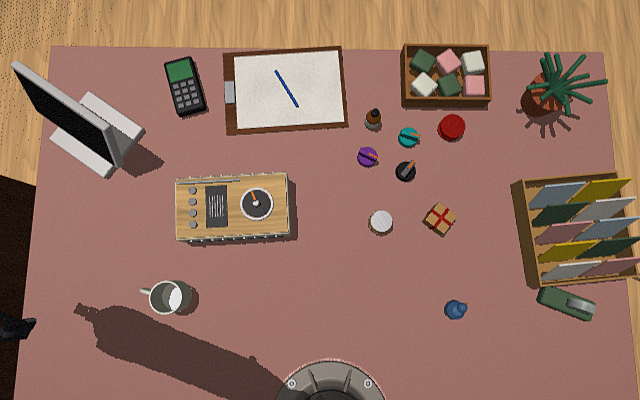

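View pics/scene.png

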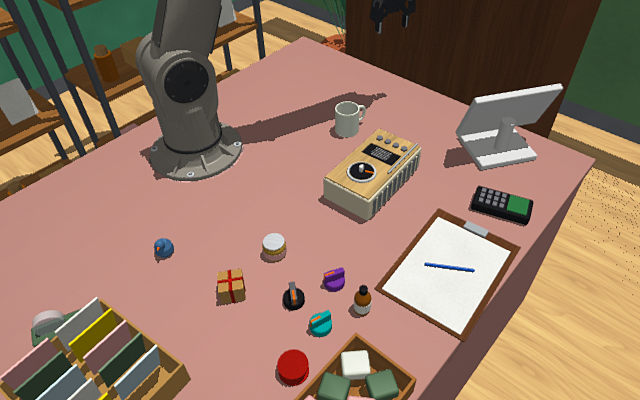

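Candidates in the top view are the black knob at (405,171), the purple one at (367,156), the turquoise one at (409,137) and the black disc on the radio at (256,204). By the description I choose the black knob at (405,171) and check it in one crop.

Run:
```python
from h import *
out=[]
for n,k,d in(("top",(405,171),(256,204)),("scene",(293,296),(362,172))):
    c=dict(np.load(n+".npz"));im=c["pixels"];P=cloud(c)
    for nm,(u,v) in(("knob",k),("disc",d)):
        r=22;cr=im[v-r:v+r,u-r:u+r];out.append(cv2.resize(cr,(300,300),interpolation=cv2.INTER_NEAREST))
        h=cv2.cvtColor(cr,cv2.COLOR_BGR2HSV);o=(h[...,0]>5)&(h[...,0]<17)&(h[...,1]>170)&(h[...,2]>120)
        vv,uu=np.nonzero(o);p=P[v-r:v+r,u-r:u+r][o]
        print(n,nm,len(uu),np.median(p,0).round(4) if len(p) else 0, [(a+u-r,b+v-r) for a,b in zip(uu,vv)][:40])
        dk=(h[...,2]<60).astype(np.uint8);p=P[v-r:v+r,u-r:u+r]
        # highest z near
        z=p[...,2];print(' z pct',np.percentile(z,[50,90,97,99]).round(4))
        if nm=="knob":
            for lo,hi in((.036,.05),(.014,.026)):
                m=(z>lo)&(z<hi);q=p[m];print(' lvl',lo,m.sum(),q.mean(0).round(4),q.min(0).round(4),q.max(0).round(4))
cv2.imwrite("pics/crops.png",np.vstack([np.hstack(out[:2]),np.hstack(out[2:])]))
```

```text
top knob 16 [ 0.617  -0.2011  0.0438] [(np.int64(413), np.int64(161)), (np.int64(412), np.int64(162)), (np.int64(413), np.int64(162)), (np.int64(411), np.int64(163)), (np.int64(412), np.int64(163)), (np.int64(410), np.int64(164)), (np.int64(411), np.int64(164)), (np.int64(412), np.int64(164)), (np.int64(410), np.int64(165)), (np.int64(411), np.int64(165)), (np.int64(409), np.int64(166)), (np.int64(410), np.int64(166)), (np.int64(408), np.int64(167)), (np.int64(409), np.int64(167)), (np.int64(408), np.int64(168)), (np.int64(409), np.int64(168))]
 z pct [0.     0.0199 0.0434 0.046 ]
 lvl 0.036 107 [ 0.6061 -0.1936  0.043 ] [ 0.586  -0.2127  0.0366] [ 0.6274 -0.1752  0.0478]
 lvl 0.014 190 [ 0.606  -0.1931  0.0191] [ 0.5824 -0.2179  0.0141] [ 0.6298 -0.1689  0.0241]
top disc 19 [0.5287 0.1828 0.0948] [(np.int64(251), np.int64(191)), (np.int64(252), np.int64(191)), (np.int64(251), np.int64(192)), (np.int64(252), np.int64(192)), (np.int64(252), np.int64(193)), (np.int64(253), np.int64(193)), (np.int64(252), np.int64(194)), (np.int64(253), np.int64(194)), (np.int64(252), np.int64(195)), (n
[... 1369 characters left out ...]
241 [ 0.6117 -0.1988  0.0208] [ 0.583  -0.2213  0.0141] [ 0.6772 -0.1709  0.0259]
scene disc 17 [0.5282 0.1811 0.096 ] [(np.int64(365), np.int64(170)), (np.int64(366), np.int64(170)), (np.int64(367), np.int64(170)), (np.int64(365), np.int64(171)), (np.int64(366), np.int64(171)), (np.int64(367), np.int64(171)), (np.int64(368), np.int64(171)), (np.int64(369), np.int64(171)), (np.int64(370), np.int64(171)), (np.int64(371), np.int64(171)), (np.int64(367), np.int64(172)), (np.int64(368), np.int64(172)), (np.int64(369), np.int64(172)), (np.int64(370), np.int64(172)), (np.int64(371), np.int64(172)), (np.int64(372), np.int64(172)), (np.int64(373), np.int64(172))]
 z pct [0.0874 0.0958 0.0984 0.1085]
```

View pics/crops.png

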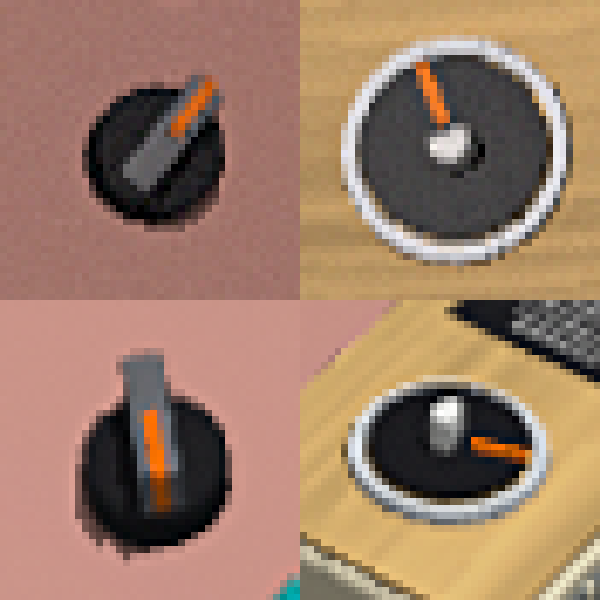

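```bash
cat >> h.py <<'E'
def yawx(q): # tool x axis and y axis yaw, deg
    m=R.from_quat(q).as_matrix();return np.degrees(np.arctan2(m[1,0],m[0,0])),np.degrees(np.arctan2(m[1,1],m[0,1])),m[2,2]
def to(p,yaw_y):
    s=sense();m=R.from_quat(s["eef_rot"])
    y=np.radians(yaw_y);Y=np.array([np.cos(y),np.sin(y),0]);Z=np.array([0,0,-1]);X=np.cross(Y,Z)
    t=R.from_matrix(np.stack([X,Y,Z],1))
    print("t",s["t"],"at",s["tool_pos"].round(4),"yaw",np.round(yawx(s["eef_rot"]),2),"q",s["q"].round(2))
    print("shift",(m.inv().apply(np.array(p)-s["tool_pos"])*1000).round(1),"turn",(m.inv()*t).as_rotvec().round(4))
E
python3 - <<'E'
from h import *
c=dict(np.load("top.npz"))
for a,b,z in(((408.5,168),(412.5,162),.044),((254.5,199),(251.5,191),.094)):
    p=ray(c,*a,z);q=ray(c,*b,z);d=q-p;print(p.round(4),q.round(4),np.degrees(np.arctan2(d[1],d[0])))
P=cloud(c);im=c["pixels"]
sub=P[182:226,234:278];m=sub[...,2]>.102;print(m.sum(),sub[m].mean(0),sub[m].max(0))
q=P[149:193,383:427];m=(q[...,2]>.038);w=q[m][:,:2];w=w-w.mean(0);e=np.linalg.eigh(w.T@w);print(np.degrees(np.arctan2(e[1][1,1],e[1][0,1])))
to([.56,-.19,.22],50)
E
```

```text
[ 0.608 -0.196  0.044] [ 0.6235 -0.2065  0.044 ] -34.10488478567875
[0.5192 0.1791 0.094 ] [0.5383 0.1867 0.094 ] 21.66924829086626
37 [0.47727488 0.1488202  0.30535669] [0.51272109 0.18335655 1.15232814]
138.0710204785907
t 0.1 at [0.2707 0.6179 0.2307] yaw [156.35  66.35  -1.  ] q [-1.31  0.43  0.07  1.61 -0.03  1.11 -0.07]
shift [-589.2 -624.    11.5] turn [-0.0012  0.0003  0.2853]
```

```bash
python3 -m pendant '[[[-590,-624,12],[0,0,0.28],90],[[-590,-624,12],[0,0,0.28],90],[[-590,-624,12],[0,0,0.28],90],[[-590,-624,12],[0,0,0.28],90],[[-590,-624,12],[0,0,0.28],90],[[-590,-624,12],[0,0,0.28],90],[[-590,-624,12],[0,0,0.28],90],[[-590,-624,12],[0,0,0.28],90]]' 40; python3 -c "
from h import *
to([.56,-.19,.22],50)"
```

```text
t: 1.1
tool_pos: [0.4399, 0.1457, 0.2244]
eef_rot: [0.339, 0.941, 0.0, 0.0]
ft_force: [2.4, 1.6, 0.8]
grip_width: 0.0553
grasp_force: 0.0
t 1.1 at [0.4399 0.1457 0.2244] yaw [140.31  50.31  -1.  ] q [-0.83  0.08  0.39  2.09 -0.04  0.98  0.46]
shift [-306.8 -181.6    4.3] turn [ 0.0004 -0.0001  0.0054]
```

```bash
python3 -m pendant '[[[-300,-178,4],[0,0,0],90],[[-300,-178,4],[0,0,0],90],[[-300,-178,4],[0,0,0],90],[[-300,-178,4],[0,0,0],90],[[-300,-178,4],[0,0,0],90],[[-300,-178,4],[0,0,0],90],[[-300,-178,4],[0,0,0],90],[[-300,-178,4],[0,0,0],90]]'
python3 - <<'E'
from h import *
c=cam("wrist");cv2.imwrite("pics/w1.png",c["pixels"]);np.savez("w1.npz",**c)
to([.607,-.195,.1],50);print(c["T"].round(3).tolist())
E
```

```text
t: 2.1
tool_pos: [0.5565, -0.1804, 0.2199]
eef_rot: [0.34, 0.941, -0.0, -0.0]
ft_force: [-0.1, 0.4, -0.5]
grip_width: 0.0555
grasp_force: 0.0
t 2.15 at [ 0.5566 -0.1799  0.2201] yaw [140.36  50.36  -1.  ] q [-0.3   0.33  0.62  1.85 -0.23  1.03  1.3 ]
shift [-48.6  20.5 120. ] turn [-0.     -0.0008  0.0062]
[[0.638, 0.736, 0.225, 0.5], [0.77, -0.611, -0.185, -0.131], [0.001, 0.291, -0.957, 0.363], [0.0, 0.0, 0.0, 1.0]]
```

View pics/w1.png

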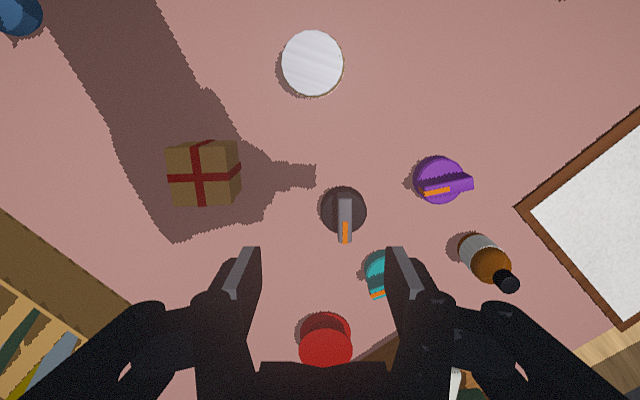

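The wrist view shows the black knob at (344,210), with its grey bar upright in the image and the orange end at (346,232). The purple knob is at (440,182) and the turquoise one at (378,275).

```bash
cat >> h.py <<'E'
def knobfit(c,u0,v0,r=45,z0=0.0):
    P=cloud(c)[v0-r:v0+r,u0-r:u0+r];z=P[...,2]-z0
    m=((z>.036)&(z<.052)).astype(np.uint8)
    n,l,st,ce=cv2.connectedComponentsWithStats(m);i=1+np.argmax(st[1:,4]);m=l==i
    vv,uu=np.nonzero(m);pts=np.array([ray(c,u+u0-r,v+v0-r,z0+.044) for u,v in zip(uu,vv)])[:,:2].astype(np.float32)
    (a,sz,ang)=cv2.minAreaRect(pts*1000)
    w=pts-pts.mean(0);e=np.linalg.eigh(w.T@w)[1][:,1]
    print("bar n",m.sum(),"mean",pts.mean(0).round(4),"rect",np.round(a,1),np.round(sz,1),"axis",np.degrees(np.arctan2(e[1],e[0])).round(2),"z",np.median(z[m]).round(4))
    m=((z>.012)&(z<.052)).astype(np.uint8);n,l,st,ce=cv2.connectedComponentsWithStats(m);i=1+np.argmax(st[1:,4]);q=P[l==i]
    q=q[(q[:,2]-z0<.026)];print("base circle",np.round(cv2.minEnclosingCircle((q[:,:2]*1000).astype(np.float32)),1) if 0 else cv2.minEnclosingCircle((q[:,:2]*1000).astype(np.float32)))
    h=cv2.cvtColor(c["pixels"],cv2.COLOR_BGR2HSV)[v0-r:v0+r,u0-r:u0+r];o=(h[...,0]>5)&(h[...,0]<20)&(h[...,1]>150)&(h[...,2]>120)&(z>.036)
    vv,uu=np.nonzero(o);pts=np.array([ray(c,u+u0-r,v+v0-r,z0+.044) for u,v in zip(uu,vv)])[:,:2];print("orange",len(pts),pts.mean(0).round(4))
E
python3 - <<'E'
from h import *
c=dict(np.load("w1.npz"));knobfit(c,344,210)
E
```

```text
bar n 655 mean [ 0.6072 -0.1914] rect [ 607.8 -191.7] [13.1 50.9] axis 141.49 z 0.0439
base circle ((608.40380859375, -192.22862243652344), 25.17865562438965)
orange 100 [ 0.6184 -0.2   ]
```

```bash
python3 -c "
from h import *
to([.6075,-.192,.1],51.5)"; python3 -m pendant '[[[-47,22,120],[0,0,-0.02],120],[[-47,22,120],[0,0,-0.02],120],[[-47,22,120],[0,0,-0.02],120],[[-47,22,120],[0,0,-0.02],120],[[-47,22,120],[0,0,-0.02],120]]'
python3 - <<'E'
from h import *
to([.6075,-.192,.026],51.5)
c=cam("wrist");cv2.imwrite("pics/w2.png",c["pixels"])
P=cloud(c);m=(P[...,2]>.036)&(P[...,2]<.05)&(np.hypot(P[...,0]-.6075,P[...,1]+.192)<.03)
v,u=np.nonzero(m);print(u.mean(),v.mean());knobfit(c,int(u.mean()),int(v.mean()),r=min(90,399-int(v.mean())))
E
```

```text
t 2.15 at [ 0.5566 -0.1799  0.2201] yaw [140.36  50.36  -1.  ] q [-0.3   0.33  0.62  1.85 -0.23  1.03  1.3 ]
shift [-47.   23.2 120. ] turn [-0.     -0.0008 -0.02  ]
t: 2.78
tool_pos: [0.6075, -0.1939, 0.1026]
eef_rot: [0.33, 0.944, 0.0, 0.001]
ft_force: [-1.5, 0.0, 0.2]
grip_width: 0.0453
grasp_force: 0.0
t 2.775 at [ 0.6075 -0.1939  0.1026] yaw [141.46  51.46  -1.  ] q [-0.19  0.56  0.54  1.83 -0.37  0.86  1.43]
shift [ 1.4  1.3 76.6] turn [ 0.0017  0.0022 -0.0007]
321.6735311932162 212.89036947304663
bar n 1651 mean [ 0.6071 -0.1914] rect [ 608.2 -192.2] [13.5 50.5] axis 140.96 z 0.0439
base circle ((608.4673461914062, -192.54501342773438), 25.14858055114746)
orange 270 [ 0.6185 -0.2006]
```

```bash
python3 -m pendant '[[[1,1,40],[0,0,0],125],[[1,1,70],[0,0,0],125],[[1,1,74],[0,0,0],125],[[1,1,76],[0,0,0],125],[[1,1,77],[0,0,0],125],[[1,1,77],[0,0,0],125]]' 40; python3 -c "
from h import *
to([.6078,-.192,.024],51.2)"
```

```text
t: 3.58
tool_pos: [0.6073, -0.1927, 0.0242]
eef_rot: [0.33, 0.944, 0.0, 0.001]
ft_force: [-0.3, -0.5, -0.5]
grip_width: 0.0433
grasp_force: 0.0
t 3.575 at [ 0.6073 -0.1927  0.0242] yaw [141.45  51.45  -1.  ] q [-0.14  0.66  0.48  1.86 -0.44  0.73  1.48]
shift [0.  0.8 0.2] turn [0.0006 0.0011 0.0044]
```

```bash
python3 -m pendant '[[[0,1,0],[0,0,0],200],[[0,1,0],[0,0,0],255],[[0,1,0],[0,0,0],255],[[0,1,0],[0,0,0],255],[[0,1,0],[0,0,0],255],[[0,1,0],[0,0,0],255]]' 60; python3 -c "
from h import *
to([.6078,-.192,.024],51.2)"
```

```text
t: 4.32
tool_pos: [0.6079, -0.1917, 0.0238]
eef_rot: [0.33, 0.944, 0.0, 0.0]
ft_force: [-0.2, 1.2, 5.9]
grip_width: 0.0128
grasp_force: 59.6
t 4.325 at [ 0.6079 -0.1917  0.0238] yaw [141.46  51.46  -1.  ] q [-0.14  0.66  0.47  1.86 -0.44  0.73  1.48]
shift [-0.1 -0.3 -0.2] turn [0.0005 0.0005 0.0045]
```

```bash
python3 -m pendant '[[[0,0,-30],[0,0,0],255],[[0,0,-80],[0,0,0],255],[[0,0,-130],[0,0,0],255],[[0,0,-176],[0,0,0],255],[[0,0,-176],[0,0,0],255]]' 60; python3 -c "
from h import *
to([.455,.155,.2],111.5)"
```

```text
t: 4.95
tool_pos: [0.609, -0.1925, 0.2029]
eef_rot: [0.33, 0.944, 0.001, 0.003]
ft_force: [0.4, -0.6, -1.3]
grip_width: 0.0126
grasp_force: 58.7
t 4.95 at [ 0.609  -0.1925  0.2029] yaw [141.44  51.44  -1.  ] q [-0.25  0.44  0.61  1.75 -0.29  1.03  1.36]
shift [337.1 175.7   1.8] turn [ 2.0000e-04  5.9000e-03 -1.0483e+00]
```

```bash
python3 -m pendant '[[[337,176,0],[0,0,-1.048],255],[[337,176,0],[0,0,-1.048],255],[[337,176,0],[0,0,-1.048],255],[[337,176,0],[0,0,-1.048],255],[[337,176,0],[0,0,-1.048],255],[[337,176,0],[0,0,-1.048],255],[[337,176,0],[0,0,-1.048],255],[[337,176,0],[0,0,-1.048],255]]'; python3 -m pendant '[[[0,0,0],[0,0,0],255]]';  python3 -c "
from h import *
to([.455,.155,.2],111.5)"
```

```text
t: 5.95
tool_pos: [0.4533, 0.1558, 0.1988]
eef_rot: [-0.187, 0.982, -0.0, -0.0]
ft_force: [-0.0, -0.7, 0.2]
grip_width: 0.0125
grasp_force: 58.7
t: 6.08
tool_pos: [0.454, 0.1545, 0.199]
eef_rot: [-0.185, 0.983, -0.0, -0.0]
ft_force: [0.4, 0.2, -0.4]
grip_width: 0.0128
grasp_force: 58.7
t 6.075 at [0.454  0.1545 0.199 ] yaw [-158.64  111.36   -1.  ] q [-0.72  0.14  0.28  2.08 -0.05  0.93  1.53]
shift [-1.1  0.  -1. ] turn [-0.0004 -0.0006 -0.0025]
```

Run:
```python
from h import *
c=cam("wrist");cv2.imwrite("pics/w3.png",c["pixels"]);np.savez("w3.npz",**c)
P=cloud(c)
m=(P[...,2]>.102)&(P[...,2]<.113)&(np.hypot(P[...,0]-.515,P[...,1]-.18)<.04)
v,u=np.nonzero(m);print(m.sum(),u.mean(),v.mean(),P[m].mean(0).round(4))
```

```text
0 nan nan [nan nan nan]<stdin>:5: RuntimeWarning: Mean of empty slice.
  ret = ret.dtype.type(ret / rcount)
  ret = um.true_divide(
```

View pics/w3.png

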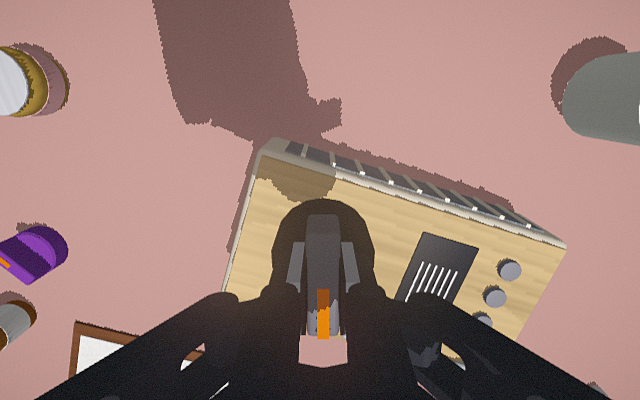

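The held knob hides the shaft from here; the bar sits straight between the pads, with its orange stripe at (323,315). I move the tool past the shaft so that the camera looks down on it.

```bash
python3 -m pendant '[[[-60,0,-10],[0,0,0],255],[[-120,0,-10],[0,0,0],255],[[-120,0,-10],[0,0,0],255],[[-120,0,-10],[0,0,0],255],[[-120,0,-10],[0,0,0],255]]'
python3 - <<'E'
from h import *
c=cam("wrist");cv2.imwrite("pics/w4.png",c["pixels"]);np.savez("w4.npz",**c)
P=cloud(c)
m=(P[...,2]>.102)&(P[...,2]<.113)&(np.hypot(P[...,0]-.515,P[...,1]-.18)<.04)
v,u=np.nonzero(m);print(m.sum(),u.mean(),v.mean(),P[m].mean(0).round(4));to([.51,.18,.2],111.5)
E
```

```text
t: 6.75
tool_pos: [0.5647, 0.1989, 0.2095]
eef_rot: [-0.186, 0.983, 0.0, -0.0]
ft_force: [-0.3, 0.1, -0.4]
grip_width: 0.0129
grasp_force: 58.7
323 319.5170278637771 110.06811145510837 [0.5088 0.1761 0.1085]
t 6.8 at [0.5647 0.1992 0.2097] yaw [-158.55  111.45   -1.  ] q [-0.68  0.33  0.29  1.82 -0.11  1.01  1.6 ]
shift [58.   2.1  9.6] turn [ 0.0003  0.0002 -0.0008]
```

View pics/w4.png

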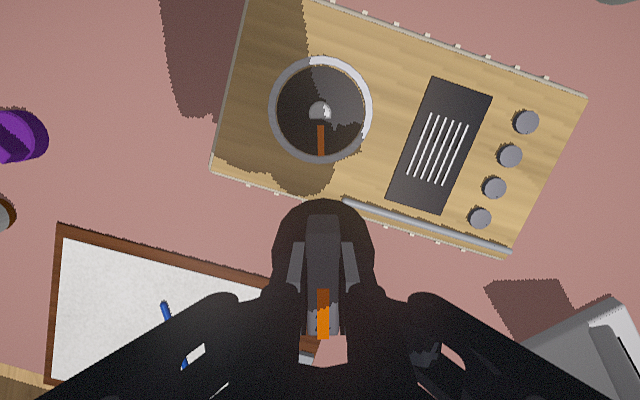

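The disc is at (320,108), the shaft at (319,110) and the orange line runs down to (320,155), nearly parallel to the knob's stripe at (323,315).

Run:
```python
from h import *
c=dict(np.load("w4.npz"));P=cloud(c);im=c["pixels"];h=cv2.cvtColor(im,cv2.COLOR_BGR2HSV)
near=np.hypot(P[...,0]-.509,P[...,1]-.176)<.045
m=near&(P[...,2]>.0915)&(P[...,2]<.099);q=P[m];print("disc z",np.median(q[:,2]),m.sum(),cv2.minEnclosingCircle((q[:,:2]*1000).astype(np.float32)),q.mean(0))
print("radio top z",np.median(P[near&(P[...,2]<.0905)][:,2]))
m=near&(P[...,2]>.104)&(P[...,2]<.113);q=P[m];print("shaft",cv2.minEnclosingCircle((q[:,:2]*1000).astype(np.float32)),np.median(q[:,2]),q.mean(0))
def fit(o,z):
    v,u=np.nonzero(o);p=np.array([ray(c,a,b,z) for a,b in zip(u,v)])[:,:2];w=p-p.mean(0);e=np.linalg.eigh(w.T@w)[1][:,1]
    print("orange",len(p),p.mean(0).round(4),np.degrees(np.arctan2(e[1],e[0])).round(2),"px",u.min(),u.max(),v.min(),v.max());return p
o=(h[...,0]>4)&(h[...,0]<17)&(h[...,1]>190)&(h[...,2]>70)
p=fit(o&near&(P[...,2]>.088),.094); cc=np.array([.509,.1765])
d=p.mean(0)-cc;print("bearing from centre",np.degrees(np.arctan2(d[1],d[0])))
k=o.copy();k[:285]=0;k[340:]=0;k[:,:305]=0;k[:,340:]=0
z=P[...,2];print("knob orange z",np.percentile(z[k],[5,50,95]))
fit(k&(z>.22),.2297)
# base top of held knob
m=(z>.195)&(z<.215)&(np.hypot(P[...,0]-.5647,P[...,1]-.1992)<.032);q=P[m];print("base",m.sum(),cv2.minEnclosingCircle((q[:,:2]*1000).astype(np.float32)),np.median(q[:,2]))
b=q[np.abs(q[:,2]-np.median(q[:,2]))<.006][:,:2];s=np.array([.5647,.1992]);r=np.linalg.norm(b-s,axis=1);b=b[r>.022]
sol=np.linalg.lstsq(np.c_[2*b,np.ones(len(b))],(b**2).sum(1),rcond=None)[0];print("circ",sol[:2],np.sqrt(sol[2]+sol[0]**2+sol[1]**2),len(b))
```

```text
disc z 0.09405304082394733 5851 ((509.6129455566406, 176.8159637451172), 37.75532913208008) [0.50963887 0.17656453 0.09404021]
radio top z 0.08568267849448793
shaft ((510.3293762207031, 176.87741088867188), 7.874631404876709) 0.10873116118454569 [0.50877809 0.17614279 0.10850531]
orange 92 [0.5381 0.1857] -171.45 px 9 328 126 337
bearing from centre 17.498088710444918
knob orange z [0.22958514 0.23052279 0.23147066]
orange 513 [0.5786 0.2058] -158.69 px 317 328 289 338
base 2673 ((566.8759765625, 201.170166015625), 24.85723304748535) 0.20536929928439465
circ [0.56616471 0.20048202] 0.02358648480708564 430
```

Run:
```python
from h import *
c=dict(np.load("w4.npz"));P=cloud(c);im=c["pixels"];h=cv2.cvtColor(im,cv2.COLOR_BGR2HSV)
s=np.array([.5647,.1992,.2097]);a=np.radians(21.45);X=np.array([np.cos(a),np.sin(a)]);Y=np.array([-X[1],X[0]])
u,v=np.meshgrid(np.arange(640),np.arange(400))
d=np.stack([(u-c["cx"])/c["fx"],(v-c["cy"])/c["fy"],np.ones_like(u)],-1)@c["T"][:3,:3].T;e=c["T"][:3,3]
def flat(z):
    p=(e+d*((z-e[2])/d[...,2])[...,None])[...,:2]-s[:2];return p@X*1000,p@Y*1000
x,y=flat(.2297);z=P[...,2]
bar=(z>.225)&(np.abs(y-1)<3)&(np.abs(x)<32)
print("bar x ext",np.percentile(x[bar],[0,1,99,100]).round(1))
for yy in(-1,1,3):
    b=bar&(np.abs(y-yy)<.5);print(yy,x[b].min().round(1),x[b].max().round(1))
hue=h[...,0];o=(hue>4)&(hue<20)&(h[...,1]>150)&(h[...,2]>70)&(z>.22)&(np.abs(x)<30)&(np.abs(y)<8)
print("stripe",x[o].min(),x[o].max(),y[o].mean(),np.polyfit(x[o],y[o],1))
g=(z>.225)&(np.abs(x+10)<6)&(np.abs(y)<15);
print("bar y ext (x -16..-4)",np.percentile(y[g],[1,99]).round(1))
x2,y2=flat(.2057);t=(np.abs(z-.2057)<.003)&(np.abs(y2-1)<6);print("base front",x2[t].min(),np.percentile(x2[t],1))
x,y=flat(.094);o=(hue<18)&(h[...,1]>150)&(h[...,2]>50)&(u>305)&(u<335)&(v>118)&(v<160)
f=np.polyfit(x[o],y[o],1);print("line",o.sum(),x[o].min(),x[o].max(),y[o].mean(),f,"yaw",21.45+np.degrees(np.arctan(f[0])))
dark=(h[...,2]<130)&(h[...,1]<90)
x,y=flat(.109);m=(z>.1055)&(z<.112)&(np.abs(x+58)<25)&(np.abs(y)<20);print("shaft x",np.percentile(x[m],[0,1,99,100]).round(1),"y",np.percentile(y[m],[0,1,99,100]).round(1),"mean",x[m].mean(),y[m].mean(),m.sum())
```

```text
bar x ext [-23.1 -22.3  27.4  28.4]
-1 -22.7 27.9
1 -22.7 28.4
3 -22.7 27.9
stripe 4.02862716263421 27.92506964179993 1.0464460105161195 [4.07205945e-04 1.04001768e+00]
bar y ext (x -16..-4) [-14.3  14.4]
base front -22.569590307935474 -22.569330308388313
line 201 -49.02451035545136 -26.6144617789094 -0.6039264802648701 [0.02555304 0.37411707] yaw 22.913763005653028
shaft x [-66.6 -66.4 -55.9 -55.2] y [-8.3 -8.3  6.2  6.9] mean -60.46337334029908 -1.0155846176173875 317
```

```bash
python3 -m pendant '[[[30,-1.3,0],[0,0,-0.012],255],[[59.5,-1.3,10],[0,0,-0.012],255],[[59.5,-1.3,55],[0,0,-0.012],255],[[59.5,-1.3,70],[0,0,-0.012],255],[[59.5,-1.3,70],[0,0,-0.012],255],[[59.5,-1.3,70],[0,0,-0.012],255]]'
python3 - <<'E'
from h import *
c=cam("scene");k=c["pixels"][130:205,310:410];k=cv2.resize(k,(800,600),interpolation=cv2.INTER_CUBIC);cv2.imwrite("pics/s2.png",k)
to([.5647-.0595*.9307+.0013*.3657,.1992-.0595*.3657-.0013*.9307,.14],112.1)
E
```

```text
t: 7.55
tool_pos: [0.5111, 0.177, 0.1405]
eef_rot: [-0.192, 0.981, 0.0, 0.001]
ft_force: [1.0, 0.0, -0.1]
grip_width: 0.0128
grasp_force: 58.7
t 7.6 at [0.5112 0.1771 0.1405] yaw [-157.83  112.17   -1.  ] q [-0.68  0.32  0.28  2.01 -0.12  0.83  1.62]
shift [ 1.6 -0.3  0.5] turn [0.0002 0.0016 0.0013]
```

View pics/s2.png

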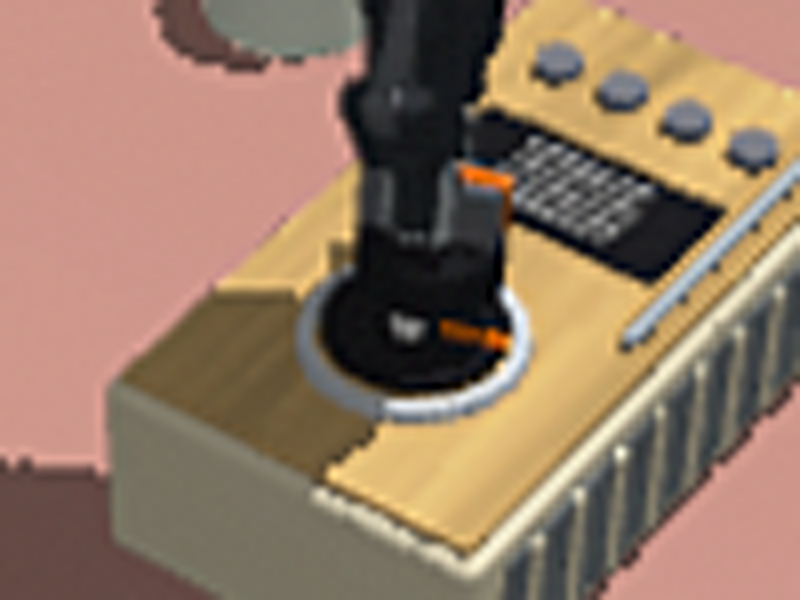

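Run:
```python
from h import *
c=cam("scene")
def pr(p):
    q=c["T"][:3,:3].T@(np.array(p)-c["T"][:3,3]);return (np.array([c["fx"]*q[0]/q[2]+c["cx"],c["fy"]*q[1]/q[2]+c["cy"]])-[310,130])*8
for p in([.5112,.1771,.1265],[.5112,.1771,.1365],[.5102,.1768,.094],[.5102,.1768,.109],[.5202,.1768,.109],[.5102,.1868,.109]):print(p,pr(p).round(1))
im=c["pixels"];h=cv2.cvtColor(im,cv2.COLOR_BGR2HSV).astype(int)
for v in(163,164,165,167,169,171,173,175): print(v,h[v,345:382,2].tolist())
to([.5095,.1768,.14],112.1)
```

```text
[0.5112, 0.1771, 0.1265] [425.5 247. ]
[0.5112, 0.1771, 0.1365] [426.7 223.9]
[0.5102, 0.1768, 0.094] [419.  319.7]
[0.5102, 0.1768, 0.109] [420.6 286.1]
[0.5202, 0.1768, 0.109] [444.5 299.2]
[0.5102, 0.1868, 0.109] [439.3 270.7]
163 [218, 216, 209, 213, 227, 241, 133, 108, 123, 51, 15, 15, 15, 20, 18, 18, 22, 17, 18, 18, 34, 35, 34, 34, 30, 28, 14, 1, 209, 220, 210, 210, 214, 216, 216, 219, 225]
164 [218, 210, 215, 227, 236, 203, 126, 85, 73, 28, 14, 18, 18, 16, 19, 19, 20, 25, 25, 25, 33, 33, 28, 22, 19, 19, 14, 0, 220, 218, 211, 214, 215, 216, 217, 220, 223]
165 [221, 224, 233, 237, 167, 133, 95, 45, 10, 10, 12, 14, 16, 17, 18, 17, 19, 20, 20, 21, 21, 20, 19, 18, 14, 16, 9, 48, 217, 219, 215, 215, 217, 217, 220, 222, 224]
167 [101, 97, 150, 111, 121, 75, 22, 12, 16, 16, 17, 15, 12, 20, 17, 18, 16, 14, 18, 19, 15, 17, 18, 18, 19, 15, 11, 88, 255, 230, 220, 217, 220, 222, 223, 222, 221]
169 [108, 102, 107, 118, 94, 34, 11, 15, 20, 17, 20, 17, 14, 30, 87, 43, 31, 10, 11, 20, 18, 17, 18, 17, 18, 33, 33, 18, 67, 235, 236, 224, 224, 223, 222, 220, 218]
171 [103, 101, 114, 126, 87, 30, 16, 16, 17, 20, 15, 19, 13, 16, 88, 114, 144, 87, 28, 15, 99, 112, 131, 130, 128, 90, 190, 92, 62, 192, 244, 226, 223, 221, 219, 222, 227]
173 [110, 102, 109, 120, 113, 65, 19, 14, 16, 19, 19, 18, 18, 18, 11, 9, 11, 13, 16, 17, 17, 17, 18, 19, 17, 67, 111, 122, 194, 223, 230, 177, 216, 224, 228, 230, 230]
175 [100, 100, 99, 109, 120, 119, 87, 24, 11, 18, 16, 15, 14, 18, 17, 18, 17, 20, 14, 17, 15, 17, 14, 26, 35, 25, 6, 201, 217, 243, 184, 212, 231, 231, 232, 228, 226]
t 7.65 at [0.5111 0.1771 0.1404] yaw [-157.83  112.17   -1.  ] q [-0.68  0.32  0.28  2.01 -0.12  0.83  1.62]
shift [1.6 0.3 0.4] turn [0.0002 0.0015 0.0013]
```

The scene view shows the held knob (base centre about crop (427,265)) slightly to the right of the disc centre (415,330), and the two orange marks agree. I shift back about 2.5 mm and lower.

```bash
python3 -m pendant '[[[2.5,-0.3,0],[0,0,0],255],[[2.5,-0.3,0],[0,0,0],255],[[2.5,-0.3,4],[0,0,0],255],[[2.5,-0.3,8],[0,0,0],255],[[2.5,-0.3,11],[0,0,0],255],[[2.5,-0.3,13],[0,0,0],255]]'; python3 -c "
from h import *
to([.509,.1765,.12],112.1);s=sense();print(s['ft_force'].round(1),s['wrist_torque'].round(3))"
```

```text
t: 8.4
tool_pos: [0.5081, 0.1755, 0.126]
eef_rot: [-0.192, 0.981, -0.0, -0.0]
ft_force: [-0.3, -0.6, 0.3]
grip_width: 0.0128
grasp_force: 58.7
t 8.4 at [0.5081 0.1755 0.126 ] yaw [-157.82  112.18   -1.  ] q [-0.68  0.34  0.27  2.02 -0.13  0.8   1.63]
shift [-1.2  0.6  6. ] turn [-0.0001 -0.0004  0.0014]
[-0.3 -0.6  0.3] [-0.14   0.031 -0.059]
```

It entered freely, 7 mm below the shaft top without force. Next I push it home.

```bash
python3 -m pendant '[[[0,0,3],[0,0,0],255],[[0,0,5],[0,0,0],255],[[0,0,7],[0,0,0],255],[[0,0,8],[0,0,0],255],[[0,0,8],[0,0,0],255],[[0,0,8],[0,0,0],255]]' 80; python3 -c "
from h import *
to([.508,.1755,.118],112.1);s=sense();print(s['ft_force'].round(1),s['wrist_torque'].round(3))"
```

```text
t: 9.15
tool_pos: [0.5081, 0.1755, 0.1183]
eef_rot: [-0.192, 0.981, -0.0, -0.0]
ft_force: [-0.3, -2.0, -2.1]
grip_width: 0.0124
grasp_force: 83.1
t 9.15 at [0.5081 0.1755 0.1183] yaw [-157.82  112.18   -1.  ] q [-0.68  0.35  0.27  2.03 -0.13  0.78  1.63]
shift [0.1 0.  0.3] turn [-0.0001 -0.0002  0.0014]
[-0.3 -2.  -2.1] [-0.421  0.027 -0.008]
```

```bash
python3 -m pendant '[[[0,0,1.5],[0,0,0],255],[[0,0,3],[0,0,0],255],[[0,0,4],[0,0,0],255],[[0,0,4],[0,0,0],255],[[0,0,4],[0,0,0],255]]' 80; python3 -c "
from h import *
s=sense();print(s['tool_pos'],s['ft_force'].round(1))"; python3 -m pendant '[[[0,0,1],[0,0,0],255],[[0,0,1.5],[0,0,0],255],[[0,0,1.5],[0,0,0],255],[[0,0,1.5],[0,0,0],255]]'; python3 -c "
from h import *
s=sense();print(s['tool_pos'],s['ft_force'].round(1))"
```

```text
t: 9.78
tool_pos: [0.5082, 0.1756, 0.1144]
eef_rot: [-0.192, 0.981, 0.0, 0.0]
ft_force: [-1.8, -3.5, 6.1]
grip_width: 0.0121
grasp_force: 84.1
[0.5082446  0.17555287 0.11444715] [-1.8 -3.5  6.1]
t: 10.28
tool_pos: [0.5083, 0.1756, 0.113]
eef_rot: [-0.192, 0.981, 0.0, 0.0]
ft_force: [-3.1, -3.6, 7.4]
grip_width: 0.0119
grasp_force: 84.3
[0.50827182 0.17555886 0.11302819] [-3.1 -3.6  7.4]
```

```bash
python3 -m pendant '[[[0,0,1],[0,0,0],255],[[0,0,1.5],[0,0,0],255],[[0,0,1.5],[0,0,0],255],[[0,0,1.5],[0,0,0],255]]'
python3 - <<'E'
from h import *
s=sense();print(s['tool_pos'],s['ft_force'].round(1))
c=cam("wrist");cv2.imwrite("pics/w5.png",c["pixels"]);P=cloud(c)
m=(np.hypot(P[...,0]-.51,P[...,1]-.177)<.06);z=P[...,2][m];print(np.histogram(z,bins=np.arange(.08,.145,.003)))
c=cam("scene");cv2.imwrite("pics/s3.png",cv2.resize(c["pixels"][130:205,310:410],(800,600),interpolation=cv2.INTER_CUBIC))
E
```

```text
t: 10.78
tool_pos: [0.5085, 0.1756, 0.1126]
eef_rot: [-0.192, 0.981, 0.0, 0.0]
ft_force: [-8.4, -4.2, 27.4]
grip_width: 0.0123
grasp_force: 87.4
[0.50849396 0.17564778 0.11256149] [-8.4 -4.2 27.4]
(array([    6, 15713,  3285,  4537,   150,   152,   168,   172,   257,
        1876,   102,    79,   139,   223,   249,   285,   335,  3350,
         449,   307,   300]), array([0.08 , 0.083, 0.086, 0.089, 0.092, 0.095, 0.098, 0.101, 0.104,
       0.107, 0.11 , 0.113, 0.116, 0.119, 0.122, 0.125, 0.128, 0.131,
       0.134, 0.137, 0.14 , 0.143]))
```

View pics/s3.png

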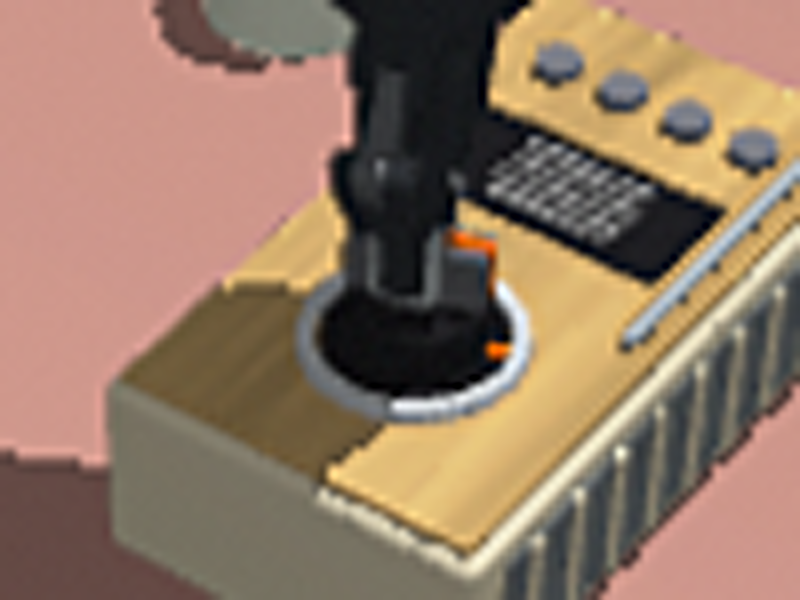

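View pics/w5.png

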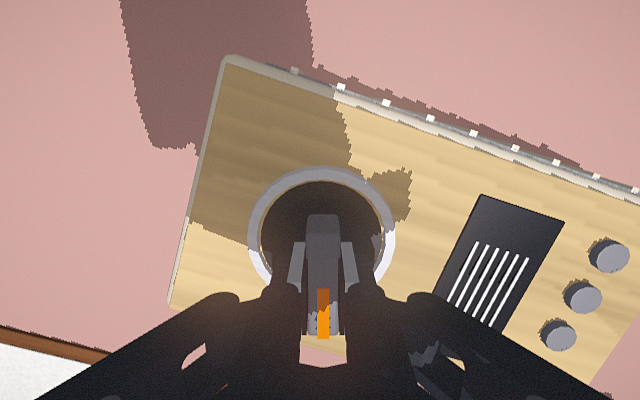

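The scene crop shows the knob seated in the ring with both orange marks in line (stripe at (475,245), disc line at (497,350)). The wrist view agrees: base at (322,235), stripe at (323,315). Depth puts the disc at about 0.090, against 0.094 at rest, and the force jump to 27 N shows it is at the hard stop.

```bash
python3 -c "
from h import *
print(job_done())"
```

```text
the job is handed in; nothing more can be done
None
```

The job is handed in at about 11 s: the black knob is home on the shaft with its pointer matching, pressed to the hard stop (27 N) and still held in the gripper; I touched nothing else, though I took no final picture of the other things on the counter.

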